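# Select a gear on the powered banding wheel

## Robot

A 7-joint arm with a two-finger parallel gripper is mounted at the origin on the work surface. World frame = base frame: x ahead of the robot, y to its left, z up, the work surface at z = 0. Lengths are in mm, angles in rad, forces in N, time in s.
With the tool pointing down it reaches from about 350 to 900 mm from the base axis. Payload 8.1 kg.
Tool frame: the origin (TCP) lies midway between the tips of the shut fingers; the grasp point (between the pads) lies 19 mm behind it (manip.hold_point_z is the distance from the TCP to the grasp point, in mm); z points along the fingers, y is the line along which they close (so a half turn about z gives the same grasp; the last joint's range is limited). The gripper opens to 92 mm and grips with 3 to 60 N. Pads are 19 mm wide; open, the fingers measure 130 mm over their backs; the gripper's body (75 mm by 190 mm) begins 47 mm behind the grasp point.
Start: joints at [1.099, 0.434, 0.025, 1.573, -0.012, 1.134, -0.075], TCP at [225.288, -583, 189.642] pointing down, gripper open.
Joint ranges: [-2.62, 2.62], [-0.44, 2.09], [-1.27, 1.32], [0.08, 2.57], [-1.32, 4.46], [0.12, 2], [-2.74, 2.74]. Speed limits (rad/s): [2.22, 2.22, 3.01, 3.01, 3.14, 3.14, 3.14].

## Interface

Orientations are given as [roll, pitch, yaw] about the fixed x, y, z axes, in that order (R = Rz(yaw) Ry(pitch) Rx(roll)).
In Python, from plant import manip gives the robot as it stands. The module is installed in compiled form; this text tells all that it offers.
- The arm moves only by the tool apply_moves, never from a script. Its argument "plan" is a list of rows, each an object of numbers: "rx", "ry", "rz": the turn, a rotation vector about the tool's x, y, z in units of 5 degrees (1.0 is 5 degrees); "dx", "dy", "dz": the shift along the tool's x, y, z in units of 30 mm (1.0 is 30 mm); "fingers": the closure in counts, from 0 (fully open) to 255 (shut). In form: [{"rx": .., "ry": .., "rz": .., "dx": .., "dy": .., "dz": .., "fingers": ..}, ...]. A call has exactly 8 rows; each row shifts and turns the commanded pose from where the row before left it, along the tool's axes as they then stand; what a row does not reach is not made up. A row lasts 1/8 s, in which the tool goes at most 62.5 mm and 10.7 degrees, less where a joint would pass 70% of its speed; a pose out of reach is approached as far as the arm can. A call is refused whole if a number of a shift passes 1 or a number of a turn 1, either way. A call with a gripper value outside its range is refused whole. The fingers move at their own pace and stop on an object; "squeeze" is the grip in N (left out, the last holds). Time passes only in rows, so rows that do not move let the fingers close, or fill a call up. It gives the time, the measured TCP pose, the force, the opening and the grip force at its end, in the units of the state.
- manip.observe(): the state, without advancing time (a new reading comes with each control period).
- manip.camera(name): name is "side" or "top" or "wrist"; returns (picture, depth): 420x560x3 uint8, blue, green, red; 420x560 float32, mm along the optical axis (not along the pixel's ray), 0 where there is no reading.
- manip.get_calibration(name): a dict with "camera_matrix" (3x3 intrinsics, pixels), "k1" (the pictures are not rectified: a ray, as slopes to the right and down, at radius r is drawn at 1 + k1 r^2 times it, then the intrinsics apply), "view" (4x4, takes a point from world to camera coordinates); the wrist camera has in their place "tool_from_camera" (4x4, takes a point from camera to tool coordinates, whose origin is the TCP and whose axes are the flange's). Camera axes: x right, y down, z forward; pixel columns grow to the right and rows downward; lengths in mm; the calibration is good to about 2 mm. A picture is of the moment at which its call begins: read the wrist's pose just before it. get_calibration takes no time and is no camera call.
- manip.sign_off(): hands the job in; it is judged then, once.
Trained networks look in the newest picture that a camera, given by its name, has taken for a name from the list of things; names that differ only in an ending like _2 or _b are one class to them, and where a whole thing is asked for, a point or a joint stands for the part that bears it (a point fixed in the world has none). Each returns a list of dicts, best first, with "p" (0 to 1); they miss things now and then, are a little off and sometimes report something else, mostly with a low value. They report only what shows in the picture. A call takes as long as a camera call.
- manip.regions_of(thing, camera): "mask" (420x560 bool, what is visible of it).
- manip.spot_point(thing, camera): "at" ([x, y, z] in mm, in the coordinates of the camera as it stood for that picture, good to about 4 mm: a listed point, or the origin of a listed thing).
The state is a dict: "t": time; "qpos": joint angles; "qd": joint speeds; "joint_efforts": joint torques, N m; "tool_pos": TCP position; "ee_rot": TCP orientation; "force": force on the tool from outside, world axes, zero at the start; "wrist_torque": the same for the moment, N m; "finger_gap": finger opening in mm; "grasp_force": force on a finger pad.
Only numpy, scipy, OpenCV 4.12 (cv2) and the standard library are available. Lean on these libraries where they do the work, as an engineer would, in place of code of your own. Each camera call takes 0.05 s, during which the arm holds its last target. There are 200 camera calls.

## Task

The gear lever of the banding wheel stands in the centre Off notch. With closed fingertips or the outside of the fingers, gently push it out of there and through the H-gate, fully home into the gear slot marked by the raised cross badge, without running it into any other gear on the way. Do not grip the lever, leave everything else where it is, and leave the lever in gear with the hand clear.

Things in the scene. Friction and masses are not known exactly. Their poses are not given: they have to be found in the camera images.
- gearbox: Fixed machine: blue housing 250 mm (x) by 320 mm (y), top at 113 mm, with an aluminium gate plate 170 x 170 mm on it, plate top 125 mm above the table. Origin: on the table under the gate's centre; z up, x away from the robot, y to the left; yaw varies. On its -y side, 180 to 460 mm from the origin, is a wheel with a plaster mould, 186 mm high. No other part of it rises above the plate but the lever.
- gate_centre (a point): Centre of the gate, on the plate's top. Slots 14 mm wide (gearbox frame): a cross channel along y at x = 0, 33 mm to each side; two legs along x, at y = +26 and -26 mm, from x = -31 to +31 mm, whose four ends are the gears; and the Off notch. The channel's ends are flush with the outer walls of the legs. Opposite the Off notch the plate is solid.
- off_notch (a point): End of the Off notch, on the plate's top: a stub of the slot at y = 0 that runs from the channel 31 mm to gearbox -x (towards the robot). The lever starts in it.
- lever_pivot (a point): The point about which the lever tilts both ways, 25 mm above the table straight under the gate's centre. Dry friction holds the lever wherever it is left: some 2 N at the knob move it, and the slot walls stop it.
- lever_knob (a point): Centre of the lever's upright black knob, 32 mm diameter, 44 mm tall, on a 10 mm steel stem, 190 mm from the pivot (215 mm above the table upright, about 200 mm at full tilt). It moves twice as far as the stem at the plate. In the gearbox frame: fully back in Off (-47, 0) mm, channel x within 5 mm of 0, gears home about (+-47, +-51) mm. Nothing stands beside it above the plate.
- lever_fore (a joint): Fore-aft tilt of the lever (rad): 0 in the cross channel, positive leaning to gearbox +x, fully home in a gear at about +-0.25; in the Off notch at the start (-0.25 to -0.17).
- lever_side (a joint): Sideways tilt of the lever (rad): 0 upright, positive leaning to gearbox +y, about +-0.27 to 0.28 in line with the gear slots.
- badge_cross: The wanted badge: flat dark steel plus-shaped cross, 42 mm over its arms (10 mm wide), 4 mm thick, lying on the gate plate just beyond the end of one gear slot. Origin: centre of its underside. The four badges lie at (+-58, +-52) mm in the gearbox frame, in any order; with the lever fully home in a gear the knob leans over that gear's badge.
- badge_disc: Badge of another gear: plain round disc, 40 mm diameter, 4 mm thick.
- badge_bar: Badge of another gear: single straight bar along y, 42 by 10 mm, 4 mm thick.
- badge_frame: Badge of another gear: square frame, open in the middle, 38 mm, 4 mm thick.
- weight_round: Bystander: dark steel disc weight, 38 mm diameter, 26 mm high, on the left part of the housing top. Origin under its centre.
- weight_block: Bystander: steel block 48 x 32 x 26 mm, on the left part of the housing top. Origin under its centre.
- kiln_ring: Bystander: white ceramic ring, 44 mm diameter, 18 mm high, on the right part of the housing top. Origin under its centre.
- cup: Bystander: terracotta cup, 80 mm diameter, 85 mm high, on the table left of the machine. Origin under its centre.
- slip_bottle: Bystander: white plastic bottle, 60 mm diameter, 150 mm high, on the table left of the machine. Origin under its centre.
- brush: Bystander: brush lying on the table left of the machine. Origin: on the table under its middle.

How it is judged:
By the outcome, as a careful person would: the job done as asked, in the order asked, and still so for the second after the job is handed in, with the robot touching nothing.
It also fails if it takes over 48 s, if anything falls off the work surface, if the arm or the gripper's body presses on something with over 40 N, if the wrist force passes 120 N, or if a joint passes its speed limit or range.

## Working session

There is one attempt and no reset: what is moved stays moved. The work goes in short steps, Python scripts to look and compute and a tool call to move; the robot and the scene stay as the last step left them, time stands still between calls to the robot, and variables do not carry over. Pictures are saved under pics/ and viewed, at most 10 in all, crops included, and the job is handed in when it is done.

Besides the shell and the picture viewer there is one more tool, called after "Emit:" as name([rows], argument=value, ...), one row to a line, values as JSON. apply_moves: Moves the arm, as the interface text tells. Its arguments: {"type":"object","properties":{"plan":{"type":"array","items":{"type":"object","properties":{"rx":{"type":"number"},"ry":{"type":"number"},"rz":{"type":"number"},"dx":{"type":"number"},"dy":{"type":"number"},"dz":{"type":"number"},"fingers":{"type":"number"}}}},"squeeze":{"type":"number"}},"required":["plan"]}

```bash
mkdir -p pics; cat > h.py <<'E'
import numpy as np, cv2
from plant import manip
from scipy.spatial.transform import Rotation as R
def w_from_c(name):
    c=manip.get_calibration(name)
    if name!="wrist": return np.linalg.inv(np.array(c["view"]))
    s=manip.observe(); T=np.eye(4); T[:3,:3]=R.from_euler('xyz',s["ee_rot"]).as_matrix(); T[:3,3]=s["tool_pos"]
    return T@np.array(c["tool_from_camera"])
def pts(name,depth,mask):
    c=manip.get_calibration(name);K=np.array(c["camera_matrix"]);k=c["k1"]
    v,u=np.nonzero(mask&(depth>0));z=depth[v,u]
    x=(u-K[0,2])/K[0,0];y=(v-K[1,2])/K[1,1];xd,yd=x.copy(),y.copy()
    for _ in range(8):
        f=1+k*(x*x+y*y);x,y=xd/f,yd/f
    P=np.c_[x*z,y*z,z,np.ones_like(z)]
    return (w_from_c(name)@P.T).T[:,:3],u,v
def spot(t,name,W):
    return [(np.round((W@np.r_[d["at"],1])[:3],1).tolist(),round(d["p"],2)) for d in manip.spot_point(t,name)[:2]]
E
python3 - <<'E'
from h import *
s=manip.observe();print(s["t"],s["tool_pos"],s["ee_rot"],s["force"])
for n in ["top","side"]:
    p,d=manip.camera(n);cv2.imwrite(f"pics/{n}0.png",p);np.save(f"d_{n}.npy",d)
    W=w_from_c(n)
    for t in ["gearbox","gate_centre","off_notch","lever_knob","badge_cross","badge_disc","badge_bar","badge_frame"]:
        print(n,t,spot(t,n,W))
print(manip.observe()["t"])
E
```

```text
0.0 [ 225.06608101 -582.47086182  188.85644101] [-3.14005168e+00  1.30843733e-04  3.68750601e-01] [ 0.2594293  -0.17502836 -0.14687172]
top gearbox [([521.3, 92.5, 0.8], 0.56)]
top gate_centre [([517.8, 92.8, 121.8], 0.79)]
top off_notch [([496.2, 85.2, 128.2], 0.98), ([506.1, 440.1, -2.5], 0.52)]
top lever_knob [([601.2, 400.1, 1.9], 0.72)]
top badge_cross [([456.3, 124.7, 125.2], 0.78), ([518.8, 92.9, 123.0], 0.6)]
top badge_disc [([477.3, 31.3, 123.0], 0.72), ([463.2, 213.4, 114.5], 0.27)]
top badge_bar [([587.7, 51.1, 124.5], 0.67), ([465.4, 209.3, 115.5], 0.52)]
top badge_frame [([562.9, 155.0, 123.9], 0.73)]
side gearbox [([517.0, 88.3, -1.6], 0.79), ([487.5, 85.3, 215.8], 0.65)]
side gate_centre [([518.2, 93.8, 123.7], 0.92)]
side off_notch [([495.1, 84.9, 125.2], 0.61)]
side lever_knob [([488.8, 83.6, 214.6], 0.75)]
side badge_cross [([454.4, 125.9, 129.7], 0.45)]
side badge_disc [([474.4, 29.8, 125.7], 0.47)]
side badge_bar [([586.8, 54.8, 126.0], 0.45)]
side badge_frame [([563.6, 159.8, 124.6], 0.73), ([519.0, 94.0, 125.3], 0.58)]
0.9
```

```bash
python3 - <<'E'
from h import *
a=cv2.imread("pics/top0.png");b=cv2.imread("pics/side0.png")
cv2.imwrite("pics/both.png",cv2.resize(np.hstack([a,b]),(800,300),interpolation=cv2.INTER_AREA))
cv2.imwrite("pics/topc.png",a)
m=np.array([[-58,52],[-58,-52],[58,-52],[58,52]]);W=np.array([[456,125.],[476,30.5],[587.5,53],[563,157]])
c=W.mean(0);z=(m[:,0]+1j*m[:,1]);w=(W-c)@[1,1j];print(c,np.angle((w*z.conj()).sum()))
yaw=np.angle((w*z.conj()).sum())
for n in ["top","side"]:
    d=np.load(f"d_{n}.npy");P,u,v=pts(n,d,np.ones(d.shape,bool))
    k=(P[:,2]>194)&(P[:,2]<235)&(np.hypot(*(P[:,:2]-c).T)<90);Q=P[k]
    print(n,k.sum(),Q.min(0),Q.max(0),Q.mean(0),u[k].mean(),v[k].mean())
E
```

```text
[520.625  91.375] 0.23374318086890142
top 293 [470.65145556  68.38107425 196.29456199] [506.36441412 100.44732335 234.99593394] [485.79556607  86.53857142 228.3644525 ] 344.8737201365188 194.7098976109215
side 273 [465.83654213  69.09855203 194.11860491] [499.71713719 102.35646299 234.83313321] [479.95496246  91.63119109 219.60119852] 313.53479853479854 159.12820512820514
```

View pics/topc.png

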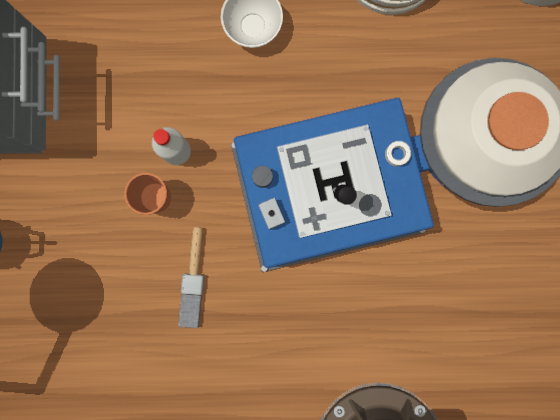

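View pics/side0.png

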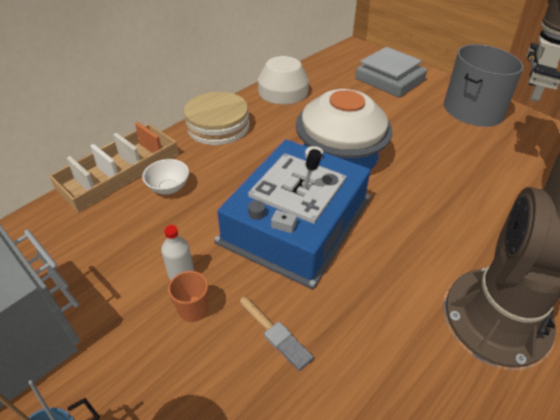

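The top view shows the cross at pixel (314, 217), which is the robot-side, left slot at gearbox (-58, +52). The knob is at (345, 194) in the Off notch. The side view agrees: knob (314, 159), cross (310, 205). The gearbox is centred near (520.6, 91.4) with yaw 0.234. The route for the lever is +x, then +y, then -x. I'll turn the tool's x axis to gearbox x, shut the fingers and come in behind the knob.

Emit:
apply_moves([
  {"rz":0.775,"dz":-1,"fingers":255},
  {"rz":0.775,"dz":-1,"fingers":255},
  {"dx":1,"dy":-1,"fingers":255},
  {"dx":1,"dy":-1,"fingers":255},
  {"dx":1,"dy":-1,"fingers":255},
  {"dx":1,"dy":-1,"fingers":255},
  {"dx":1,"dy":-1,"fingers":255},
  {"dx":1,"dy":-1,"fingers":255},
])

```text
schema error: expected keys rx, ry, rz, dx, dy, dz, fingers
```

Emit:
apply_moves([
  {"dx":0.7,"dy":-1,"fingers":255},
  {"dx":0.7,"dy":-1,"fingers":255},
  {"dx":0.7,"dy":-1,"fingers":255},
  {"dx":0.7,"dy":-1,"fingers":255},
  {"dx":0.7,"dy":-1,"fingers":255},
  {"dx":0.7,"dy":-1,"fingers":255},
  {"dx":0.7,"dy":-1,"fingers":255},
  {"dx":0.7,"dy":-1,"fingers":255},
])

```text
schema error: expected keys rx, ry, rz, dx, dy, dz, fingers
```

```bash
cat >> h.py <<'E'
C=np.array([520.6,91.4]);YAW=.234
def g(p):
    c,s=np.cos(YAW),np.sin(YAW);return (np.atleast_2d(p)[:,:2]-C)@np.array([[c,-s],[s,c]])
def st():
    s=manip.observe();print("t",s["t"],"tool g",g(s["tool_pos"]).round(1),s["tool_pos"].round(1),np.round(s["ee_rot"],3),"F",np.round(s["force"],1),"gap",s["finger_gap"])
E
python3 -c "
from h import *
st()"
```

```text
t 0.9 tool g [[-443.6 -587.5]] [ 225.3 -583.   189.7] [ 3.142 -0.     0.369] F [ 0.3 -0.2 -0.2] gap 92.26526850257476
```

All keys are needed in each row.

Emit:
apply_moves([
  {"rx":0,"ry":0,"rz":0.775,"dx":0,"dy":0,"dz":-1,"fingers":255},
  {"rx":0,"ry":0,"rz":0.775,"dx":0,"dy":0,"dz":-1,"fingers":255},
  {"rx":0,"ry":0,"rz":0,"dx":1,"dy":-1,"dz":0,"fingers":255},
  {"rx":0,"ry":0,"rz":0,"dx":1,"dy":-1,"dz":0,"fingers":255},
  {"rx":0,"ry":0,"rz":0,"dx":1,"dy":-1,"dz":0,"fingers":255},
  {"rx":0,"ry":0,"rz":0,"dx":1,"dy":-1,"dz":0,"fingers":255},
  {"rx":0,"ry":0,"rz":0,"dx":1,"dy":-1,"dz":0,"fingers":255},
  {"rx":0,"ry":0,"rz":0,"dx":1,"dy":-1,"dz":0,"fingers":255},
])

```text
t: 1.9
tool_pos: [359.4, -365.0, 249.8]
ee_rot: [3.141, -0.0, 0.233]
force: [0.4, -0.7, -0.3]
finger_gap: 16.5
grasp_force: 0.0
```

Emit:
apply_moves([
  {"rx":0,"ry":0,"rz":0,"dx":0.7,"dy":-1,"dz":0,"fingers":255},
  {"rx":0,"ry":0,"rz":0,"dx":0.7,"dy":-1,"dz":0,"fingers":255},
  {"rx":0,"ry":0,"rz":0,"dx":0.7,"dy":-1,"dz":0,"fingers":255},
  {"rx":0,"ry":0,"rz":0,"dx":0.7,"dy":-1,"dz":0,"fingers":255},
  {"rx":0,"ry":0,"rz":0,"dx":0.7,"dy":-1,"dz":0,"fingers":255},
  {"rx":0,"ry":0,"rz":0,"dx":0.7,"dy":-1,"dz":0,"fingers":255},
  {"rx":0,"ry":0,"rz":0,"dx":0.7,"dy":-1,"dz":0,"fingers":255},
  {"rx":0,"ry":0,"rz":0,"dx":0.7,"dy":-1,"dz":0,"fingers":255},
])

```text
t: 2.9
tool_pos: [467.1, -92.8, 249.8]
ee_rot: [3.141, -0.0, 0.233]
force: [0.9, -1.0, -0.1]
finger_gap: 0.5
grasp_force: 0.0
```

```bash
python3 -c "
from h import *
st()"
```

```text
t 2.9 tool g [[ -94.8 -166.8]] [467.1 -92.8 249.8] [ 3.141 -0.     0.233] F [ 0.9 -1.  -0.1] gap 0.4914868356470453
```

Emit:
apply_moves([
  {"rx":0,"ry":0,"rz":0,"dx":0,"dy":-0.93,"dz":0,"fingers":255},
  {"rx":0,"ry":0,"rz":0,"dx":0,"dy":-0.93,"dz":0,"fingers":255},
  {"rx":0,"ry":0,"rz":0,"dx":0,"dy":-0.93,"dz":0,"fingers":255},
  {"rx":0,"ry":0,"rz":0,"dx":0,"dy":-0.93,"dz":0,"fingers":255},
  {"rx":0,"ry":0,"rz":0,"dx":0,"dy":-0.93,"dz":0,"fingers":255},
  {"rx":0,"ry":0,"rz":0,"dx":0,"dy":-0.93,"dz":0,"fingers":255},
  {"rx":0,"ry":0,"rz":0,"dx":0,"dy":0,"dz":0.8,"fingers":255},
  {"rx":0,"ry":0,"rz":0,"dx":0,"dy":0,"dz":0.85,"fingers":255},
])

```text
t: 3.9
tool_pos: [428.2, 69.4, 199.9]
ee_rot: [3.141, -0.001, 0.234]
force: [0.2, -0.2, -0.6]
finger_gap: 0.7
grasp_force: 0.0
```

```bash
cat >> h.py <<'E'
def look(tag):
    st()
    for n in ["top","side","wrist"]:
        W=w_from_c(n);p,d=manip.camera(n);cv2.imwrite(f"pics/{n}_{tag}.png",p)
        for t in ["lever_knob","gate_centre","badge_cross"]:
            r=spot(t,n,W);print(n,t,[(g(q).round(1).tolist(),q[2],pp) for q,pp in r])
    a=[cv2.imread(f"pics/{n}_{tag}.png") for n in ["side","wrist"]]
    cv2.imwrite(f"pics/v_{tag}.png",np.hstack([cv2.resize(a[0][100:300,180:440],(400,300)),cv2.resize(a[1],(400,300))]))
E
python3 -c "
from h import *
look('a')"
```

```text
t 3.9 tool g [[-94.9   0. ]] [428.2  69.4 199.9] [ 3.141e+00 -1.000e-03  2.340e-01] F [ 0.2 -0.2 -0.6] gap 0.6747221107363468
top lever_knob [([[-33.2, -0.2]], 214.0, 0.73), ([[-24.4, 3.7]], 129.0, 0.71)]
top gate_centre [([[2.6, 0.0]], 121.5, 0.85)]
top badge_cross [([[-54.6, 51.3]], 124.4, 0.65)]
side lever_knob [([[-28.9, 1.6]], 125.7, 0.72), ([[-32.0, 0.2]], 215.5, 0.71)]
side gate_centre [([[-3.2, -0.5]], 124.1, 0.96)]
side badge_cross [([[-56.6, 48.9]], 128.5, 0.7)]
wrist lever_knob [([[-30.7, 3.6]], 209.9, 0.84), ([[-111.0, 307.1]], 2.1, 0.74)]
wrist gate_centre [([[0.3, -0.4]], 125.5, 0.87)]
wrist badge_cross [([[-56.1, 54.6]], 124.3, 0.62)]
```

View pics/v_a.png

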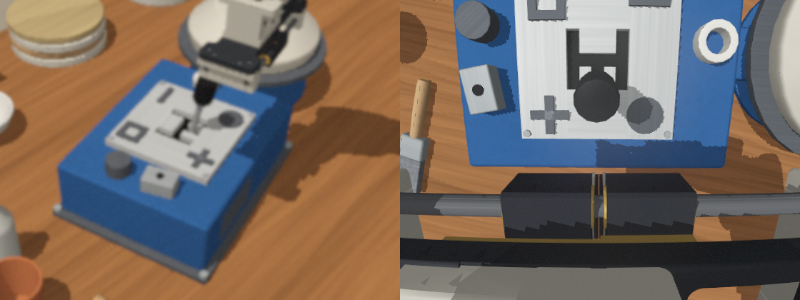

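Wrist view: knob at (597, 97), shut fingertips centred behind it at (600, 200), cross at (549, 115). The frame checks out, so I'm starting the push towards +x.

Emit:
apply_moves([
  {"rx":0,"ry":0,"rz":0,"dx":0.5,"dy":0,"dz":0,"fingers":255},
  {"rx":0,"ry":0,"rz":0,"dx":0.4,"dy":0,"dz":0,"fingers":255},
  {"rx":0,"ry":0,"rz":0,"dx":0.3,"dy":0,"dz":0,"fingers":255},
  {"rx":0,"ry":0,"rz":0,"dx":0.2,"dy":0,"dz":0,"fingers":255},
  {"rx":0,"ry":0,"rz":0,"dx":0.2,"dy":0,"dz":0,"fingers":255},
  {"rx":0,"ry":0,"rz":0,"dx":0.2,"dy":0,"dz":0,"fingers":255},
  {"rx":0,"ry":0,"rz":0,"dx":0.2,"dy":0,"dz":0,"fingers":255},
  {"rx":0,"ry":0,"rz":0,"dx":0.1,"dy":0,"dz":0,"fingers":255},
])

```text
t: 5.5
tool_pos: [489.6, 83.6, 200.1]
ee_rot: [3.142, -0.0, 0.233]
force: [-0.5, -0.8, -0.1]
finger_gap: 0.5
grasp_force: 0.0
```

```bash
python3 -c "
from h import *
look('b')"
```

```text
t 5.5 tool g [[-32.   -0.4]] [489.6  83.6 200.1] [ 3.142 -0.     0.233] F [-0.5 -0.8 -0.1] gap 0.45922356007071174
top lever_knob []
top gate_centre [([[-1.9, 5.5]], 120.0, 0.68)]
top badge_cross [([[-0.9, 4.8]], 124.5, 0.54), ([[-55.9, 53.8]], 124.4, 0.52)]
side lever_knob [([[-33.6, 0.3]], 215.6, 0.58), ([[56.7, 57.2]], 122.9, 0.57)]
side gate_centre [([[1.8, 4.5]], 121.5, 0.75)]
side badge_cross [([[-55.9, 52.8]], 127.8, 0.59)]
wrist lever_knob [([[-32.3, 2.6]], 211.5, 0.87)]
wrist gate_centre [([[-4.2, 0.1]], 124.0, 0.94)]
wrist badge_cross [([[-59.1, 53.0]], 123.9, 0.75)]
```

View pics/v_b.png

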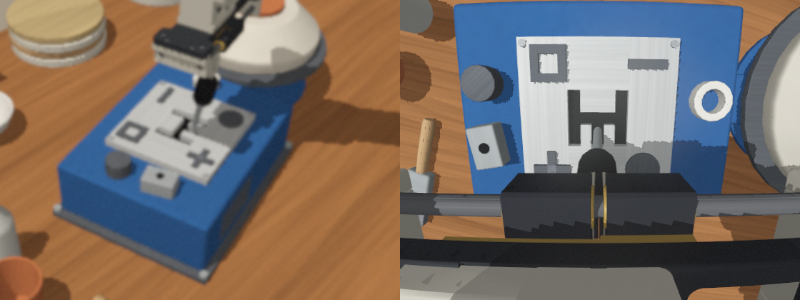

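Knob readings haven't changed while the tool is at x = -32, which doesn't fit. I'll check the geometry by depth and a close crop.

```bash
python3 - <<'E'
from h import *
for n in ["side","top","wrist"]:
    p,d=manip.camera(n)
    P,u,v=pts(n,d,np.ones(d.shape,bool));G=g(P)
    k=(abs(G[:,0])<75)&(abs(G[:,1])<30)&(P[:,2]>150)&(P[:,2]<300)
    for lo in range(150,300,12):
        q=k&(P[:,2]>=lo)&(P[:,2]<lo+12)
        if q.sum()>3: print(n,lo,q.sum(),"x",G[q,0].min().round(),G[q,0].max().round(),"y",G[q,1].min().round(),G[q,1].max().round())
    if n=="side": cv2.imwrite("pics/c1.png",cv2.resize(p[110:220,250:390],(700,550),interpolation=cv2.INTER_CUBIC))
st()
E
```

```text
side 150 13 x -30.0 -23.0 y 1.0 8.0
side 162 19 x -33.0 -23.0 y 1.0 8.0
side 174 13 x -38.0 -25.0 y 2.0 12.0
side 186 30 x -49.0 -19.0 y 1.0 18.0
side 198 57 x -52.0 -19.0 y -0.0 19.0
side 210 59 x -53.0 -22.0 y -0.0 20.0
side 222 108 x -54.0 -25.0 y -10.0 18.0
side 234 24 x -47.0 -28.0 y -9.0 15.0
side 246 27 x -46.0 -44.0 y -15.0 17.0
side 258 31 x -47.0 -44.0 y -15.0 19.0
side 270 16 x -47.0 -43.0 y -14.0 14.0
wrist 150 90 x -22.0 -16.0 y -5.0 5.0
wrist 162 73 x -23.0 -19.0 y -5.0 4.0
wrist 186 30 x -25.0 -14.0 y -15.0 14.0
wrist 198 446 x -29.0 -14.0 y -16.0 15.0
wrist 210 516 x -30.0 -16.0 y -16.0 15.0
wrist 222 514 x -26.0 -18.0 y -13.0 13.0
wrist 234 149 x -23.0 -20.0 y -6.0 5.0
wrist 246 189 x -23.0 -20.0 y -5.0 2.0
wrist 258 154 x -41.0 -21.0 y -5.0 2.0
wrist 270 26 x -42.0 -30.0 y -4.0 1.0
wrist 282 308 x -42.0 -28.0 y -4.0 1.0
t 6.25 tool g [[-32.3  -0.4]] [489.3  83.5 200.1] [ 3.142 -0.     0.233] F [-0.1 -0.3 -0.3] gap 0.5123561909814653
```

View pics/c1.png

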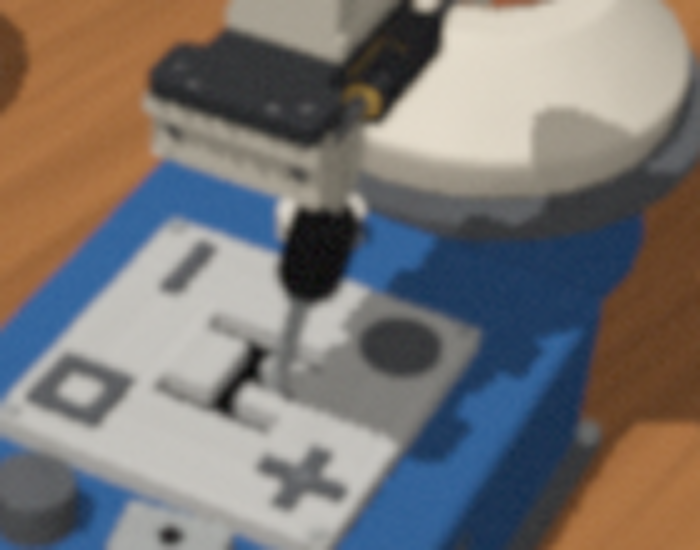

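In the crop the fingertips (white, around (320, 215)) seem to sit above or behind the knob (318, 255). The knob hasn't moved and there's no force. I'll back out and measure the fingers in the open.

Emit:
apply_moves([
  {"rx":0,"ry":0,"rz":0,"dx":-0.2,"dy":0,"dz":0,"fingers":255},
  {"rx":0,"ry":0,"rz":0,"dx":-0.3,"dy":0,"dz":0,"fingers":255},
  {"rx":0,"ry":0,"rz":0,"dx":-0.3,"dy":0,"dz":0,"fingers":255},
  {"rx":0,"ry":0,"rz":0,"dx":-0.3,"dy":0,"dz":0,"fingers":255},
  {"rx":0,"ry":0,"rz":0,"dx":-0.3,"dy":0,"dz":0,"fingers":255},
  {"rx":0,"ry":0,"rz":0,"dx":-0.3,"dy":0,"dz":0,"fingers":255},
  {"rx":0,"ry":0,"rz":0,"dx":-0.3,"dy":0,"dz":0,"fingers":255},
  {"rx":0,"ry":0,"rz":0,"dx":-0.3,"dy":0,"dz":0,"fingers":255},
])

```text
t: 7.25
tool_pos: [421.6, 67.4, 200.1]
ee_rot: [3.142, -0.0, 0.233]
force: [-0.0, -0.4, -0.1]
finger_gap: 0.7
grasp_force: 0.0
```

```bash
python3 - <<'E'
from h import *
st()
t=manip.observe()["tool_pos"];tg=g(t)[0]
print(manip.get_calibration("wrist")["tool_from_camera"])
for n in ["side","top","wrist"]:
    p,d=manip.camera(n)
    if n=="side": cv2.imwrite("pics/c2.png",cv2.resize(p[110:220,250:390],(700,550),interpolation=cv2.INTER_CUBIC))
    P,u,v=pts(n,d,np.ones(d.shape,bool));G=g(P)
    k=(abs(G[:,0]-tg[0])<35)&(abs(G[:,1]-tg[1])<60)&(P[:,2]>130)&(P[:,2]<330)
    for lo in range(130,330,10):
        q=k&(P[:,2]>=lo)&(P[:,2]<lo+10)
        if q.sum()>3: print(n,lo,q.sum(),"x",(G[q,0].min()-tg[0]).round(),(G[q,0].max()-tg[0]).round(),"y",G[q,1].min().round(),G[q,1].max().round(),"px",u[q].mean().round(),v[q].mean().round())
E
```

```text
t 7.25 tool g [[-101.9   -0.3]] [421.6  67.4 200.1] [ 3.142 -0.     0.233] F [-0.  -0.4 -0.1] gap 0.6843801079717974
[[-2.04492383e-05 -9.67133825e-01 -2.54267900e-01  6.87246235e+01]
 [ 9.99999955e-01  5.65790681e-05 -2.95628225e-04  1.28898118e+00]
 [ 3.00298297e-04 -2.54267894e-01  9.67133780e-01 -1.94668640e+02]
 [ 0.00000000e+00  0.00000000e+00  0.00000000e+00  1.00000000e+00]]
side 240 6 x -12.0 -11.0 y -15.0 -4.0 px 350.0 156.0
side 250 7 x -12.0 -11.0 y -19.0 -1.0 px 350.0 153.0
side 260 6 x -13.0 -11.0 y -14.0 -3.0 px 351.0 150.0
side 300 4 x -35.0 -31.0 y 30.0 31.0 px 356.0 145.0
side 310 45 x -35.0 -20.0 y -59.0 58.0 px 361.0 134.0
side 320 140 x -35.0 -22.0 y -57.0 42.0 px 360.0 130.0
top 310 28 x -31.0 30.0 y 40.0 59.0 px 333.0 243.0
top 320 55 x -31.0 30.0 y 40.0 60.0 px 333.0 237.0
wrist 130 10 x 26.0 35.0 y -60.0 56.0 px 305.0 171.0
wrist 230 42 x 10.0 12.0 y -6.0 3.0 px 278.0 243.0
wrist 240 147 x 10.0 12.0 y -6.0 2.0 px 278.0 249.0
wrist 250 167 x 6.0 12.0 y -5.0 2.0 px 277.0 258.0
wrist 260 117 x -9.0 12.0 y -4.0 1.0 px 278.0 269.0
wrist 280 311 x -9.0 4.0 y -4.0 1.0 px 277.0 319.0
wrist 290 27 x -2.0 4.0 y -4.0 1.0 px 276.0 325.0
wrist 300 38 x 7.0 35.0 y -4.0 1.0 px 277.0 302.0
wrist 310 4704 x 14.0 35.0 y -60.0 60.0 px 268.0 284.0
wrist 320 17408 x 19.0 35.0 y -60.0 60.0 px 273.0 307.0
```

View pics/c2.png

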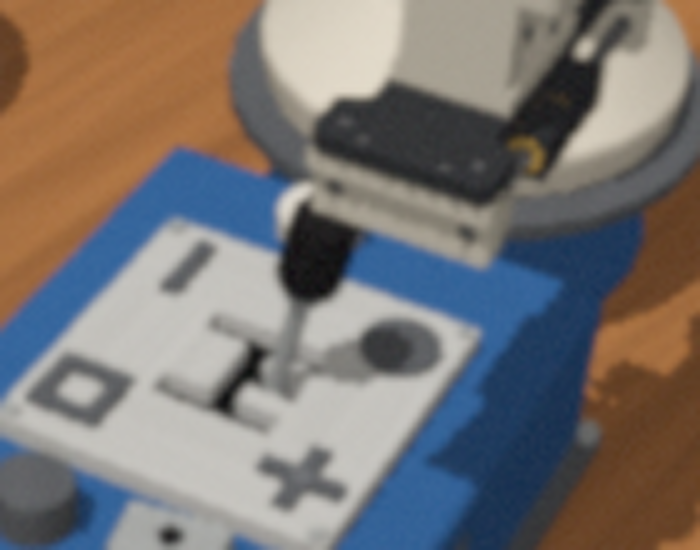

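```bash
python3 - <<'E'
from h import *
c=manip.get_calibration("side");V=np.array(c["view"]);K=np.array(c["camera_matrix"])
print("cam",np.linalg.inv(V)[:3,3])
def proj(P):
    q=V@np.r_[P,1];x,y=q[:2]/q[2];f=1+c["k1"]*(x*x+y*y);return (K@[x*f,y*f,1])[:2]
t=manip.observe()["tool_pos"]
for z in (180,200,220,240,266,300): 
    u,v=proj([t[0],t[1],z]);print(z,(u-250)*5,(v-110)*5)
cc,s=np.cos(YAW),np.sin(YAW)
k=C+np.array([[cc,-s],[s,cc]])@[-33,0]
print("knob",[(proj([*k,z])-[250,110])*5 for z in (193,215,237)])
E
```

```text
cam [ 27.53135452 704.22443536 821.38471776]
180 448.06542903231303 349.38741989361375
200 453.1190632662674 314.6649991002913
220 458.2954172827044 278.95245431804454
240 463.5975344113763 242.2152432081205
266 470.68321731759426 192.8665212249581
300 480.28798077707137 125.49638905309152
knob [array([310.00583449, 276.29308595]), array([313.33445768, 237.44821609]), array([316.75066779, 197.41589064])]
```

The knob never moved, and depth puts the lowest visible finger points at z of about 235 and the body at about 305. The real tips are therefore about 35 mm above the reported TCP, and the fingers passed over the knob. I'll lower 30 mm here, clear of the knob, and check.

Emit:
apply_moves([
  {"rx":0,"ry":0,"rz":0,"dx":0,"dy":0,"dz":0.25,"fingers":255},
  {"rx":0,"ry":0,"rz":0,"dx":0,"dy":0,"dz":0.25,"fingers":255},
  {"rx":0,"ry":0,"rz":0,"dx":0,"dy":0,"dz":0.25,"fingers":255},
  {"rx":0,"ry":0,"rz":0,"dx":0,"dy":0,"dz":0.25,"fingers":255},
  {"rx":0,"ry":0,"rz":0,"dx":0,"dy":0,"dz":0,"fingers":255},
  {"rx":0,"ry":0,"rz":0,"dx":0,"dy":0,"dz":0,"fingers":255},
  {"rx":0,"ry":0,"rz":0,"dx":0,"dy":0,"dz":0,"fingers":255},
  {"rx":0,"ry":0,"rz":0,"dx":0,"dy":0,"dz":0,"fingers":255},
])

```text
t: 8.4
tool_pos: [422.3, 67.6, 170.3]
ee_rot: [3.142, -0.0, 0.233]
force: [-0.6, -0.4, 0.3]
finger_gap: 0.4
grasp_force: 0.0
```

```bash
python3 - <<'E'
from h import *
st()
tg=g(manip.observe()["tool_pos"])[0]
for n in ["side","wrist"]:
    p,d=manip.camera(n)
    if n=="side": cv2.imwrite("pics/c3.png",cv2.resize(p[110:220,250:390],(700,550),interpolation=cv2.INTER_CUBIC))
    P,u,v=pts(n,d,np.ones(d.shape,bool));G=g(P)
    k=(abs(G[:,0]-tg[0])<25)&(abs(G[:,1]-tg[1])<60)&(P[:,2]>118)&(P[:,2]<330)
    for lo in range(120,300,10):
        q=k&(P[:,2]>=lo)&(P[:,2]<lo+10)
        if q.sum()>3: print(n,lo,q.sum(),"x",(G[q,0].min()-tg[0]).round(),(G[q,0].max()-tg[0]).round(),"y",G[q,1].min().round(),G[q,1].max().round(),"px",u[q].mean().round(),v[q].mean().round())
E
```

```text
t 8.4 tool g [[-101.1   -0.3]] [422.3  67.6 170.3] [ 3.142 -0.     0.233] F [-0.6 -0.4  0.3] gap 0.399102147206739
side 120 206 x 12.0 25.0 y -59.0 60.0 px 329.0 196.0
side 210 4 x -12.0 -11.0 y -10.0 -5.0 px 348.0 168.0
side 220 9 x -12.0 -11.0 y -14.0 -2.0 px 348.0 164.0
side 290 23 x -25.0 -21.0 y -26.0 33.0 px 354.0 143.0
wrist 120 1924 x 16.0 25.0 y -60.0 60.0 px 278.0 188.0
wrist 200 42 x 10.0 12.0 y -6.0 3.0 px 277.0 243.0
wrist 210 151 x 9.0 12.0 y -6.0 3.0 px 278.0 249.0
wrist 220 165 x 6.0 12.0 y -5.0 2.0 px 278.0 258.0
wrist 230 114 x -9.0 12.0 y -4.0 1.0 px 277.0 269.0
wrist 250 311 x -9.0 4.0 y -4.0 1.0 px 277.0 319.0
wrist 260 27 x -2.0 3.0 y -4.0 1.0 px 276.0 325.0
wrist 270 25 x 7.0 10.0 y -4.0 1.0 px 276.0 326.0
wrist 280 390 x 13.0 25.0 y -60.0 60.0 px 267.0 304.0
wrist 290 5313 x 18.0 25.0 y -42.0 48.0 px 267.0 329.0
```

View pics/c3.png

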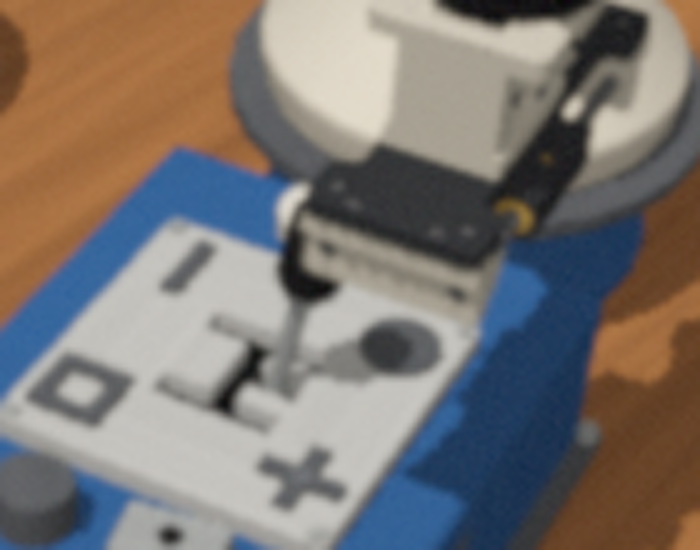

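The fingertip's lower corner is at about (478, 325), z around 207, so it now overlaps the knob by roughly 28 mm. Pushing partway, then checking that the knob follows.

Emit:
apply_moves([
  {"rx":0,"ry":0,"rz":0,"dx":0.4,"dy":0,"dz":0,"fingers":255},
  {"rx":0,"ry":0,"rz":0,"dx":0.4,"dy":0,"dz":0,"fingers":255},
  {"rx":0,"ry":0,"rz":0,"dx":0.3,"dy":0,"dz":0,"fingers":255},
  {"rx":0,"ry":0,"rz":0,"dx":0.2,"dy":0,"dz":0,"fingers":255},
  {"rx":0,"ry":0,"rz":0,"dx":0.2,"dy":0,"dz":0,"fingers":255},
  {"rx":0,"ry":0,"rz":0,"dx":0.2,"dy":0,"dz":0,"fingers":255},
  {"rx":0,"ry":0,"rz":0,"dx":0.2,"dy":0,"dz":0,"fingers":255},
  {"rx":0,"ry":0,"rz":0,"dx":0,"dy":0,"dz":0,"fingers":255},
])

```text
t: 9.5
tool_pos: [478.0, 80.9, 170.1]
ee_rot: [-3.141, -0.0, 0.233]
force: [-1.6, -0.5, -0.3]
finger_gap: 0.6
grasp_force: 0.5
```

```bash
cat >> h.py <<'E'
def knob(tag):
    st()
    for n in ["side","wrist"]:
        W=w_from_c(n);p,d=manip.camera(n);cv2.imwrite(f"pics/{n}_{tag}.png",p)
        print(n,[(g(q).round(1).tolist(),q[2],pp) for q,pp in spot("lever_knob",n,W)])
        P,u,v=pts(n,d,np.ones(d.shape,bool));G=g(P)
        # stem just above plate and knob extents by dark colour
        dark=p[v,u].max(1)<60
        for lo,hi in ((132,150),(150,170),(170,188)):
            q=(abs(G)<75).all(1)&(P[:,2]>lo)&(P[:,2]<hi)
            if q.sum()>3: print(" stem",lo,q.sum(),np.median(G[q],0).round(1))
        q=(abs(G)<80).all(1)&(P[:,2]>190)&(P[:,2]<240)&dark
        if q.sum()>3: print(" dark",q.sum(),np.percentile(G[q],[2,98],axis=0).round(1).tolist())
E
python3 -c "
from h import *
knob('d')"
```

```text
t 9.5 tool g [[-43.9  -0.3]] [478.   80.9 170.1] [-3.141 -0.     0.233] F [-1.6 -0.5 -0.3] gap 0.55640202611495
side [([[-14.9, 1.1]], 214.7, 0.5)]
 stem 132 24 [-14.6   5.4]
 stem 150 29 [-15.9   5. ]
 stem 170 24 [-18.4   6.3]
 dark 31 [[-29.5, 11.0], [-11.1, 18.5]]
wrist [([[-16.8, 1.9]], 211.1, 0.93)]
 stem 132 73 [-5.2 -0.5]
 stem 150 4 [-5.3 -0.8]
 dark 4628 [[-34.2, -14.4], [0.1, 13.0]]
```

It follows: knob at -16, force 1.6 N. Continuing into the channel.

Emit:
apply_moves([
  {"rx":0,"ry":0,"rz":0,"dx":0.15,"dy":0,"dz":0,"fingers":255},
  {"rx":0,"ry":0,"rz":0,"dx":0.15,"dy":0,"dz":0,"fingers":255},
  {"rx":0,"ry":0,"rz":0,"dx":0.1,"dy":0,"dz":0,"fingers":255},
  {"rx":0,"ry":0,"rz":0,"dx":0.1,"dy":0,"dz":0,"fingers":255},
  {"rx":0,"ry":0,"rz":0,"dx":0.03,"dy":0,"dz":0,"fingers":255},
  {"rx":0,"ry":0,"rz":0,"dx":0,"dy":0,"dz":0,"fingers":255},
  {"rx":0,"ry":0,"rz":0,"dx":0,"dy":0,"dz":0,"fingers":255},
  {"rx":0,"ry":0,"rz":0,"dx":0,"dy":0,"dz":0,"fingers":255},
])

```text
t: 10.7
tool_pos: [493.0, 84.4, 170.1]
ee_rot: [3.142, 0.0, 0.233]
force: [-0.9, 0.0, 0.8]
finger_gap: 0.3
grasp_force: 0.6
```

```bash
python3 -c "
from h import *
knob('e')"
```

```text
t 10.7 tool g [[-28.5  -0.4]] [493.   84.4 170.1] [3.142 0.    0.233] F [-0.9  0.   0.8] gap 0.27881690943725723
side [([[-4.5, -1.4]], 217.2, 0.59), ([[-107.9, 304.7]], 0.9, 0.28)]
 stem 132 26 [-6.9  5. ]
 stem 150 26 [-5.8  5.5]
 stem 170 25 [-7.4  5.7]
 dark 29 [[-15.9, 11.8], [2.2, 17.6]]
wrist [([[-1.4, 2.9]], 214.0, 0.96)]
 stem 132 6 [ 3.8 -0.8]
 dark 3955 [[-18.2, -14.4], [13.7, 13.2]]
```

Emit:
apply_moves([
  {"rx":0,"ry":0,"rz":0,"dx":0.05,"dy":0,"dz":0,"fingers":255},
  {"rx":0,"ry":0,"rz":0,"dx":0.05,"dy":0,"dz":0,"fingers":255},
  {"rx":0,"ry":0,"rz":0,"dx":0,"dy":0,"dz":0,"fingers":255},
  {"rx":0,"ry":0,"rz":0,"dx":0,"dy":0,"dz":0,"fingers":255},
  {"rx":0,"ry":0,"rz":0,"dx":0,"dy":0,"dz":0,"fingers":255},
  {"rx":0,"ry":0,"rz":0,"dx":0,"dy":0,"dz":0,"fingers":255},
  {"rx":0,"ry":0,"rz":0,"dx":0,"dy":0,"dz":0,"fingers":255},
  {"rx":0,"ry":0,"rz":0,"dx":0,"dy":0,"dz":0,"fingers":255},
])

```text
t: 11.9
tool_pos: [496.0, 85.1, 170.1]
ee_rot: [3.142, 0.0, 0.233]
force: [-1.1, 0.4, 0.5]
finger_gap: 0.7
grasp_force: 0.6
```

```bash
python3 -c "
from h import *
knob('f')"
```

```text
t 11.9 tool g [[-25.4  -0.4]] [496.   85.1 170.1] [3.142 0.    0.233] F [-1.1  0.4  0.5] gap 0.6795524046312574
side [([[3.8, 0.9]], 219.1, 0.71)]
 stem 132 22 [-4.1  4.7]
 stem 150 28 [-3.5  5.2]
 stem 170 29 [-4.5  5.4]
 dark 26 [[-13.6, 11.2], [4.8, 18.5]]
wrist [([[2.1, 4.6]], 208.9, 0.73), ([[55.5, -54.8]], 123.6, 0.6)]
 dark 3676 [[-15.3, -14.5], [16.6, 13.1]]
```

The knob is at about +1, centred in the channel. Going round to its -y side.

Emit:
apply_moves([
  {"rx":0,"ry":0,"rz":0,"dx":-0.35,"dy":0,"dz":0,"fingers":255},
  {"rx":0,"ry":0,"rz":0,"dx":-0.4,"dy":0,"dz":0,"fingers":255},
  {"rx":0,"ry":0,"rz":0,"dx":0,"dy":0.7,"dz":0,"fingers":255},
  {"rx":0,"ry":0,"rz":0,"dx":0,"dy":0.7,"dz":0,"fingers":255},
  {"rx":0,"ry":0,"rz":0,"dx":0,"dy":0.7,"dz":0,"fingers":255},
  {"rx":0,"ry":0,"rz":0,"dx":0.6,"dy":0,"dz":0,"fingers":255},
  {"rx":0,"ry":0,"rz":0,"dx":0.6,"dy":0,"dz":0,"fingers":255},
  {"rx":0,"ry":0,"rz":0,"dx":0.4,"dy":0,"dz":0,"fingers":255},
])

```text
t: 13.1
tool_pos: [535.4, 29.8, 170.2]
ee_rot: [3.142, -0.0, 0.233]
force: [1.0, -0.7, 0.1]
finger_gap: 0.6
grasp_force: 0.0
```

```bash
python3 -c "
from h import *
knob('g')"
```

```text
t 13.1 tool g [[  0.1 -63.4]] [535.4  29.8 170.2] [ 3.142 -0.     0.233] F [ 1.  -0.7  0.1] gap 0.6285475638577851
side [([[0.7, 0.3]], 215.1, 0.79)]
 stem 132 25 [-4.6  4.4]
 stem 150 29 [-4.   4.4]
 stem 170 26 [-4.3  5.8]
 dark 224 [[-17.2, -6.5], [7.3, 18.0]]
wrist [([[0.8, 0.7]], 214.5, 0.83)]
 stem 132 148 [ 3.2 -4.2]
 stem 150 204 [ 3.3 -3.9]
 stem 170 33 [ 3.3 -3.8]
 dark 2538 [[-12.1, -66.0], [15.8, 8.5]]
```

Emit:
apply_moves([
  {"rx":0,"ry":0,"rz":0,"dx":0,"dy":-0.4,"dz":0,"fingers":255},
  {"rx":0,"ry":0,"rz":0,"dx":0,"dy":-0.3,"dz":0,"fingers":255},
  {"rx":0,"ry":0,"rz":0,"dx":0,"dy":-0.2,"dz":0,"fingers":255},
  {"rx":0,"ry":0,"rz":0,"dx":0,"dy":-0.2,"dz":0,"fingers":255},
  {"rx":0,"ry":0,"rz":0,"dx":0,"dy":-0.2,"dz":0,"fingers":255},
  {"rx":0,"ry":0,"rz":0,"dx":0,"dy":-0.2,"dz":0,"fingers":255},
  {"rx":0,"ry":0,"rz":0,"dx":0,"dy":-0.2,"dz":0,"fingers":255},
  {"rx":0,"ry":0,"rz":0,"dx":0,"dy":0,"dz":0,"fingers":255},
])

```text
t: 14.3
tool_pos: [523.4, 80.0, 170.1]
ee_rot: [-3.141, 0.0, 0.234]
force: [0.7, -0.8, 0.1]
finger_gap: 0.6
grasp_force: 0.4
```

```bash
python3 -c "
from h import *
knob('h')"
```

```text
t 14.3 tool g [[  0.  -11.8]] [523.4  80.  170.1] [-3.141  0.     0.234] F [ 0.7 -0.8  0.1] gap 0.6164257215595188
side [([[0.1, 20.5]], 216.4, 0.54)]
 stem 132 27 [-4.3 16.9]
 stem 150 31 [-4.8 18.4]
 stem 170 23 [-4.5 22. ]
 dark 154 [[-16.9, 24.0], [7.8, 38.3]]
wrist []
 stem 132 129 [4.7 8.5]
 stem 150 163 [ 5.  10.5]
 dark 890 [[9.6, -15.7], [17.1, 25.2]]
```

Knob y is about 21 and x is still 0. Continuing to the channel's end.

Emit:
apply_moves([
  {"rx":0,"ry":0,"rz":0,"dx":0,"dy":-0.2,"dz":0,"fingers":255},
  {"rx":0,"ry":0,"rz":0,"dx":0,"dy":-0.2,"dz":0,"fingers":255},
  {"rx":0,"ry":0,"rz":0,"dx":0,"dy":-0.2,"dz":0,"fingers":255},
  {"rx":0,"ry":0,"rz":0,"dx":0,"dy":-0.15,"dz":0,"fingers":255},
  {"rx":0,"ry":0,"rz":0,"dx":0,"dy":-0.1,"dz":0,"fingers":255},
  {"rx":0,"ry":0,"rz":0,"dx":0,"dy":-0.05,"dz":0,"fingers":255},
  {"rx":0,"ry":0,"rz":0,"dx":0,"dy":0,"dz":0,"fingers":255},
  {"rx":0,"ry":0,"rz":0,"dx":0,"dy":0,"dz":0,"fingers":255},
])

```text
t: 15.5
tool_pos: [517.4, 105.6, 170.2]
ee_rot: [3.142, -0.0, 0.233]
force: [0.7, -1.6, -0.1]
finger_gap: 0.2
grasp_force: 0.4
```

```bash
python3 -c "
from h import *
knob('i')"
```

```text
t 15.5 tool g [[ 0.2 14.5]] [517.4 105.6 170.2] [ 3.142 -0.     0.233] F [ 0.7 -1.6 -0.1] gap 0.1540949996916488
side [([[1.8, 41.4]], 212.2, 0.78)]
 stem 132 24 [-4.6 31.9]
 stem 150 23 [-4.1 35.9]
 stem 170 11 [-6.1 40.5]
 dark 148 [[-16.9, 47.8], [5.7, 64.2]]
wrist []
 stem 132 148 [ 4.7 23.9]
 stem 150 201 [ 4.6 28.4]
 stem 170 9 [ 3.9 30.4]
 dark 1016 [[9.6, 11.3], [17.3, 49.2]]
```

Emit:
apply_moves([
  {"rx":0,"ry":0,"rz":0,"dx":0,"dy":-0.07,"dz":0,"fingers":255},
  {"rx":0,"ry":0,"rz":0,"dx":0,"dy":-0.06,"dz":0,"fingers":255},
  {"rx":0,"ry":0,"rz":0,"dx":0,"dy":0,"dz":0,"fingers":255},
  {"rx":0,"ry":0,"rz":0,"dx":0,"dy":0,"dz":0,"fingers":255},
  {"rx":0,"ry":0,"rz":0,"dx":0,"dy":0,"dz":0,"fingers":255},
  {"rx":0,"ry":0,"rz":0,"dx":0,"dy":0,"dz":0,"fingers":255},
  {"rx":0,"ry":0,"rz":0,"dx":0,"dy":0,"dz":0,"fingers":255},
  {"rx":0,"ry":0,"rz":0,"dx":0,"dy":0,"dz":0,"fingers":255},
])

```text
t: 16.7
tool_pos: [516.4, 109.4, 170.1]
ee_rot: [3.142, -0.0, 0.233]
force: [0.2, -1.0, -0.7]
finger_gap: 0.6
grasp_force: 0.4
```

```bash
python3 -c "
from h import *
knob('j')"
```

```text
t 16.7 tool g [[ 0.1 18.5]] [516.4 109.4 170.1] [ 3.142 -0.     0.233] F [ 0.2 -1.  -0.7] gap 0.6324909771373532
side [([[0.8, 47.4]], 210.3, 0.56), ([[-1.4, -3.0]], -0.5, 0.43)]
 stem 132 19 [-5.1 34.8]
 stem 150 26 [-4.4 39.4]
 stem 170 10 [-5.6 52.8]
 dark 152 [[-17.1, 51.4], [6.2, 67.8]]
wrist []
 stem 132 153 [ 4.6 26.4]
 stem 150 208 [ 4.7 31.2]
 stem 170 5 [ 3.9 32.6]
 dark 1059 [[9.6, 15.3], [17.4, 53.1]]
```

The knob is at (0.5, 52), in line with the left leg. Going round to its +x side and lowering 20 mm for the final -x push.

Emit:
apply_moves([
  {"rx":0,"ry":0,"rz":0,"dx":0,"dy":0.6,"dz":0,"fingers":255},
  {"rx":0,"ry":0,"rz":0,"dx":0.85,"dy":0.2,"dz":0,"fingers":255},
  {"rx":0,"ry":0,"rz":0,"dx":0.85,"dy":0,"dz":0,"fingers":255},
  {"rx":0,"ry":0,"rz":0,"dx":0,"dy":0,"dz":0.67,"fingers":255},
  {"rx":0,"ry":0,"rz":0,"dx":0,"dy":-0.65,"dz":0,"fingers":255},
  {"rx":0,"ry":0,"rz":0,"dx":0,"dy":-0.65,"dz":0,"fingers":255},
  {"rx":0,"ry":0,"rz":0,"dx":0,"dy":-0.6,"dz":0,"fingers":255},
  {"rx":0,"ry":0,"rz":0,"dx":0,"dy":0,"dz":0,"fingers":255},
])

```text
t: 17.9
tool_pos: [557.8, 156.1, 150.8]
ee_rot: [-3.141, -0.001, 0.237]
force: [0.2, -0.2, -0.8]
finger_gap: 0.2
grasp_force: 0.0
```

```bash
python3 -c "
from h import *
knob('k')"
```

```text
t 17.9 tool g [[51.2 54.3]] [557.8 156.1 150.8] [-3.141e+00 -1.000e-03  2.370e-01] F [ 0.2 -0.2 -0.8] gap 0.23987531577853136
side [([[0.9, 45.7]], 210.6, 0.68)]
 stem 132 23 [-5.  34.1]
 stem 150 22 [-4.6 39.5]
 stem 170 11 [-5.6 53.4]
 dark 225 [[-16.8, 45.9], [7.5, 67.5]]
wrist []
 stem 170 18 [61.4 50. ]
 dark 458 [[42.7, 47.1], [61.5, 51.5]]
```

Emit:
apply_moves([
  {"rx":0,"ry":0,"rz":0,"dx":-0.4,"dy":0.05,"dz":0,"fingers":255},
  {"rx":0,"ry":0,"rz":0,"dx":-0.3,"dy":0.05,"dz":0,"fingers":255},
  {"rx":0,"ry":0,"rz":0,"dx":-0.15,"dy":0,"dz":0,"fingers":255},
  {"rx":0,"ry":0,"rz":0,"dx":-0.15,"dy":0,"dz":0,"fingers":255},
  {"rx":0,"ry":0,"rz":0,"dx":-0.15,"dy":0,"dz":0,"fingers":255},
  {"rx":0,"ry":0,"rz":0,"dx":-0.15,"dy":0,"dz":0,"fingers":255},
  {"rx":0,"ry":0,"rz":0,"dx":-0.15,"dy":0,"dz":0,"fingers":255},
  {"rx":0,"ry":0,"rz":0,"dx":-0.15,"dy":0,"dz":0,"fingers":255},
])

```text
t: 19.1
tool_pos: [512.3, 139.8, 150.2]
ee_rot: [-3.141, -0.001, 0.234]
force: [3.2, 2.5, 0.1]
finger_gap: 0.1
grasp_force: 1.8
```

```bash
python3 -c "
from h import *
knob('l')"
```

```text
t 19.1 tool g [[ 3.2 49. ]] [512.3 139.8 150.2] [-3.141e+00 -1.000e-03  2.340e-01] F [3.2 2.5 0.1] gap 0.0650992672541396
side [([[-25.4, 47.7]], 205.3, 0.77), ([[57.4, 56.0]], 122.7, 0.36)]
 stem 132 17 [-20.5  36.7]
 stem 150 23 [-22.9  39.3]
 stem 170 11 [-26.4  56.2]
 dark 229 [[-43.5, 46.3], [-16.1, 67.1]]
wrist [([[-26.1, 49.1]], 205.4, 0.45)]
 stem 170 30 [12.5 47.5]
 dark 559 [[-12.3, 44.6], [12.7, 49.0]]
```

Emit:
apply_moves([
  {"rx":0,"ry":0,"rz":0,"dx":-0.15,"dy":0,"dz":0,"fingers":255},
  {"rx":0,"ry":0,"rz":0,"dx":-0.15,"dy":0,"dz":0,"fingers":255},
  {"rx":0,"ry":0,"rz":0,"dx":-0.12,"dy":0,"dz":0,"fingers":255},
  {"rx":0,"ry":0,"rz":0,"dx":-0.1,"dy":0,"dz":0,"fingers":255},
  {"rx":0,"ry":0,"rz":0,"dx":-0.06,"dy":0,"dz":0,"fingers":255},
  {"rx":0,"ry":0,"rz":0,"dx":0,"dy":0,"dz":0,"fingers":255},
  {"rx":0,"ry":0,"rz":0,"dx":0,"dy":0,"dz":0,"fingers":255},
  {"rx":0,"ry":0,"rz":0,"dx":0,"dy":0,"dz":0,"fingers":255},
])

```text
t: 20.3
tool_pos: [495.3, 135.3, 150.0]
ee_rot: [3.142, 0.0, 0.234]
force: [1.7, -1.2, -0.2]
finger_gap: 0.4
grasp_force: 0.5
```

```bash
python3 -c "
from h import *
knob('m')"
```

```text
t 20.3 tool g [[-14.4  48.6]] [495.3 135.3 150. ] [3.142 0.    0.234] F [ 1.7 -1.2 -0.2] gap 0.37463686909368266
side [([[-43.9, 50.5]], 208.3, 0.88), ([[147.3, 283.7]], 3.9, 0.43)]
 stem 132 22 [-33.   35.5]
 stem 150 16 [-37.5  40.6]
 stem 170 20 [-48.   56.5]
 dark 215 [[-63.7, 45.1], [-34.4, 67.1]]
wrist [([[-43.9, 48.4]], 200.4, 0.76), ([[153.0, 282.3]], -5.2, 0.45)]
 stem 132 28 [-21.7  27.7]
 stem 170 20 [-3.2 47.4]
 dark 609 [[-31.4, 45.0], [-3.9, 49.4]]
```

Knob at about -44. Pushing gently until it meets the end of the slot.

Emit:
apply_moves([
  {"rx":0,"ry":0,"rz":0,"dx":-0.04,"dy":0,"dz":0,"fingers":255},
  {"rx":0,"ry":0,"rz":0,"dx":-0.04,"dy":0,"dz":0,"fingers":255},
  {"rx":0,"ry":0,"rz":0,"dx":-0.03,"dy":0,"dz":0,"fingers":255},
  {"rx":0,"ry":0,"rz":0,"dx":0,"dy":0,"dz":0,"fingers":255},
  {"rx":0,"ry":0,"rz":0,"dx":0,"dy":0,"dz":0,"fingers":255},
  {"rx":0,"ry":0,"rz":0,"dx":0,"dy":0,"dz":0,"fingers":255},
  {"rx":0,"ry":0,"rz":0,"dx":0,"dy":0,"dz":0,"fingers":255},
  {"rx":0,"ry":0,"rz":0,"dx":0,"dy":0,"dz":0,"fingers":255},
])

```text
t: 21.5
tool_pos: [493.4, 134.9, 150.3]
ee_rot: [-3.141, -0.002, 0.233]
force: [4.9, 1.4, -1.6]
finger_gap: 0.5
grasp_force: 2.7
```

```bash
python3 -c "
from h import *
st()"
```

```text
t 21.5 tool g [[-16.4  48.6]] [493.4 134.9 150.3] [-3.141e+00 -2.000e-03  2.330e-01] F [ 4.9  1.4 -1.6] gap 0.5167925845061958
```

Emit:
apply_moves([
  {"rx":0,"ry":0,"rz":0,"dx":-0.05,"dy":0,"dz":0,"fingers":255},
  {"rx":0,"ry":0,"rz":0,"dx":-0.05,"dy":0,"dz":0,"fingers":255},
  {"rx":0,"ry":0,"rz":0,"dx":0,"dy":0,"dz":0,"fingers":255},
  {"rx":0,"ry":0,"rz":0,"dx":0,"dy":0,"dz":0,"fingers":255},
  {"rx":0,"ry":0,"rz":0,"dx":0,"dy":0,"dz":0,"fingers":255},
  {"rx":0,"ry":0,"rz":0,"dx":0,"dy":0,"dz":0,"fingers":255},
  {"rx":0,"ry":0,"rz":0,"dx":0,"dy":0,"dz":0,"fingers":255},
  {"rx":0,"ry":0,"rz":0,"dx":0,"dy":0,"dz":0,"fingers":255},
])

```text
t: 22.5
tool_pos: [492.4, 134.7, 150.9]
ee_rot: [-3.141, -0.006, 0.233]
force: [11.3, 2.6, -5.0]
finger_gap: 0.3
grasp_force: 5.2
```

```bash
python3 -c "
from h import *
knob('n')"
```

```text
t 22.5 tool g [[-17.4  48.6]] [492.4 134.7 150.9] [-3.141 -0.006  0.233] F [11.3  2.6 -5. ] gap 0.2541282617413519
side [([[-45.2, 45.8]], 205.8, 0.85)]
 stem 132 18 [-33.9  36. ]
 stem 150 17 [-39.2  39.8]
 stem 170 15 [-50.7  57.1]
 dark 213 [[-65.3, 45.2], [-36.2, 66.9]]
wrist [([[-44.8, 47.9]], 200.8, 0.83)]
 stem 132 65 [-23.7  27.7]
 stem 170 5 [-7.8 48.2]
 dark 618 [[-34.3, 45.0], [-7.3, 49.5]]
```

Firm stop at 11 N, so the lever is home. Backing off in +x, then lifting clear.

Emit:
apply_moves([
  {"rx":0,"ry":0,"rz":0,"dx":0.2,"dy":0,"dz":0,"fingers":255},
  {"rx":0,"ry":0,"rz":0,"dx":0.6,"dy":0,"dz":0,"fingers":255},
  {"rx":0,"ry":0,"rz":0,"dx":0.9,"dy":0,"dz":0,"fingers":255},
  {"rx":0,"ry":0,"rz":0,"dx":0.6,"dy":0,"dz":0,"fingers":255},
  {"rx":0,"ry":0,"rz":0,"dx":0,"dy":0,"dz":-1,"fingers":255},
  {"rx":0,"ry":0,"rz":0,"dx":0,"dy":0,"dz":-1,"fingers":255},
  {"rx":0,"ry":0,"rz":0,"dx":0,"dy":0,"dz":-1,"fingers":255},
  {"rx":0,"ry":0,"rz":0,"dx":0,"dy":0,"dz":-1,"fingers":255},
])

```text
t: 23.7
tool_pos: [555.4, 149.6, 270.5]
ee_rot: [3.141, 0.002, 0.234]
force: [0.7, -0.4, -1.0]
finger_gap: 0.8
grasp_force: 0.0
```

Emit:
apply_moves([
  {"rx":0,"ry":0,"rz":0,"dx":0.5,"dy":0.5,"dz":0,"fingers":255},
  {"rx":0,"ry":0,"rz":0,"dx":0.5,"dy":0.5,"dz":0,"fingers":255},
  {"rx":0,"ry":0,"rz":0,"dx":0.5,"dy":0.5,"dz":0,"fingers":255},
  {"rx":0,"ry":0,"rz":0,"dx":0.5,"dy":0.5,"dz":0,"fingers":255},
  {"rx":0,"ry":0,"rz":0,"dx":0,"dy":0,"dz":0,"fingers":255},
  {"rx":0,"ry":0,"rz":0,"dx":0,"dy":0,"dz":0,"fingers":255},
  {"rx":0,"ry":0,"rz":0,"dx":0,"dy":0,"dz":0,"fingers":255},
  {"rx":0,"ry":0,"rz":0,"dx":0,"dy":0,"dz":0,"fingers":255},
])

```text
t: 24.7
tool_pos: [628.4, 105.7, 270.2]
ee_rot: [3.142, -0.0, 0.234]
force: [-0.6, -1.1, 0.5]
finger_gap: 0.5
grasp_force: 0.0
```

```bash
python3 -c "
from h import *
knob('o')
a=cv2.imread('pics/side_o.png');cv2.imwrite('pics/c4.png',cv2.resize(a[100:300,180:440],(780,600),interpolation=cv2.INTER_CUBIC))"
```

```text
t 24.7 tool g [[108.1 -11. ]] [628.4 105.7 270.2] [ 3.142 -0.     0.234] F [-0.6 -1.1  0.5] gap 0.48522522646973426
side [([[-44.4, 45.9]], 206.1, 0.77), ([[39.2, 120.1]], 113.9, 0.19)]
 stem 132 19 [-34.5  35.3]
 stem 150 17 [-39.4  41.3]
 stem 170 18 [-51.   56.7]
 dark 193 [[-65.3, 45.5], [-38.0, 67.0]]
wrist []
```

View pics/c4.png

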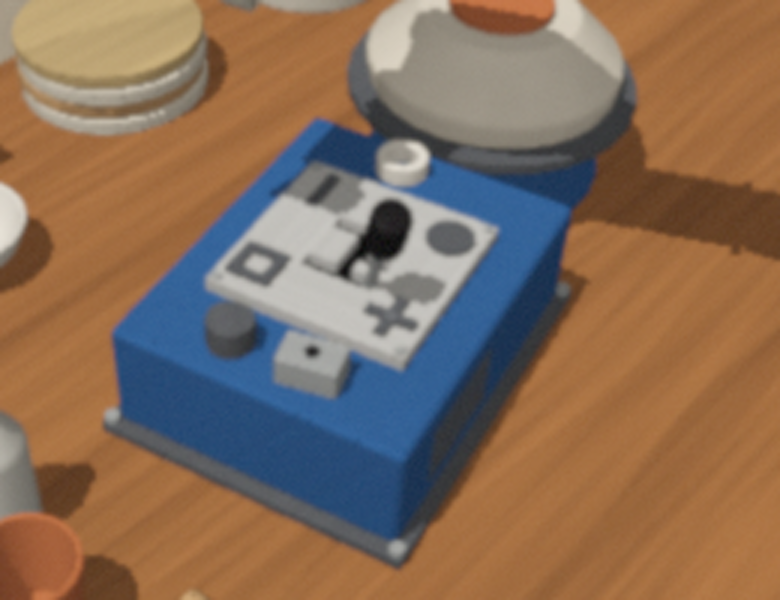

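The picture shows the lever leaning in the slot that ends at the cross: knob (388, 228), stem foot about (370, 268), cross (390, 317). The hand is clear and the bystanders are undisturbed, so I'm handing in.

```bash
python3 -c "
from plant import manip
print(manip.sign_off())"
```

```text
the job is handed in; nothing more can be done
None
```

The lever is fully home in the cross-badge gear (firm stop at about 11 N), reached through the channel without entering another gear; the hand is clear, nothing else looked disturbed, and the job was handed in at about 25 s.

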